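Set the red bundle magazine to its loading position

ROBOT

A 6-joint arm with a two-finger parallel gripper is mounted at the origin on the work surface. World frame = base frame: x ahead of the robot, y to its left, z up, the work surface at z = 0. Lengths are in mm, angles in rad, forces in N, time in s.
With the tool pointing down it reaches from about 400 to 825 mm from the base axis. Payload 7 kg.
Tool frame: the origin (TCP) lies at the very end of the fingers, on their centre line; the grasp point (between the pads) lies 19 mm behind it; z points along the fingers, y is the direction in which the jaws open and shut (so a half turn about z gives the same grasp; the last joint's range is limited). The gripper opens to 88 mm and grips with 3 to 60 N. Pads are 19 mm wide; open, the fingers measure 130 mm over their backs; the gripper's body (78 mm by 193 mm) begins 47 mm behind the grasp point.
Start: joints at [-0.999, 0.359, 0.012, 0, -1.224, -0.288], TCP at [188.977, -647.984, 226.561] pointing down, gripper open.
Joint ranges: [-3.07, 3.07], [-1.43, 2.12], [-1.02, 1.25], [-3.03, 1.67], [-3.05, -0], [-3.03, 3.03]. Speed limits (rad/s): [2.39, 2.39, 3.01, 3.14, 3.14, 3.14].

INTERFACE

Orientations are given as a unit quaternion [x, y, z, w].
In Python, from plant import bot gives the robot as it stands. Calls block until the motion is done:
- bot.move_ptp(position, orientation): joint-space move of the TCP to a pose.
- bot.line_to(position, velocity=150, ori=None): straight line of the TCP; ori=None keeps the orientation; velocity is the mean speed in mm/s.
- bot.move_joints(angles): joint-space move.
- bot.move_gripper(opening, force=None): finger opening in mm; force is the grip in N (None keeps the last); returns when the fingers have stopped.
- bot.pause(seconds).
- bot.solve_ik(position, orientation): joint angles nearest the present ones, or None.
- bot.read_state(): the state.
- bot.camera(name): name is "scene" or "side" or "wrist"; returns the picture (420x560x3 uint8, red, green, blue); there is no depth.
- bot.get_calibration(name): a dict with "fx", "fy", "cx", "cy" (pixels), "view" (4x4, takes a point from world to camera coordinates); the wrist camera has in their place "T_tool_cam" (4x4, takes a point from camera to tool coordinates, whose origin is the TCP and whose axes are the flange's). Camera axes: x right, y up, looking along -z (the intrinsics and any distortion apply to the point x, -y, -z); pixel columns grow to the right and rows downward; lengths in mm; the calibration is good to about 2 mm. The wrist camera is an equidistant fisheye: a pixel r from the principal point sees the ray r / f radians off the axis. A picture is of the moment at which its call begins: read the wrist's pose just before it. get_calibration takes no time and is no camera call.
A pose or a line that the arm cannot do raises bot.Unreachable and nothing moves.
- bot.close_job(): hands the job in, once; it reports no verdict.
The state is a dict: "t": time; "joint_pos": joint angles; "qvel": joint speeds; "tau": joint torques, N m; "tcp_pos": TCP position; "eef_rot": TCP orientation; "contact_force": force on the tool from outside, world axes, zero at the start; "moment": the same for the moment, N m; "width": finger opening in mm.
Only numpy, scipy, OpenCV 4.12 (cv2) and the standard library are available. Lean on these libraries where they do the work, as an engineer would, in place of code of your own. Each camera call takes 0.05 s, during which the arm holds its last target. There are 200 camera calls.

TASK

Get the red bundle magazine ready for loading: with closed fingertips gently push its red push plate back along the trough, past the yellow catch but without ramming it into the back end, then draw your fingers away so that it springs back and stays latched against the stop pin at its middle position, as the blue one already is. Only push the front of the plate, do not grip it or reach behind it, and leave the blue follower, the bundles and everything else where they are.

Things in the scene. Friction and masses are not known exactly. Their poses are not given: they have to be found in the camera images.
- red_mag: Pale wooden trough with the red follower, fixed to the table, 260 x 92 mm, side walls 46 mm high. Origin at table height under its middle. Its x axis runs along the trough and is the push direction; the outlet end (x = -130 mm) faces roughly towards the robot. Its follower starts fully forward (0).
- red_slide (a joint): Travel of the red follower along the trough's x in m: 0 = sprung forward, 0.045 = middle, latched on the stop pin, 0.080 = rear hard stop. A spring drives it forward: 3 N at 0, 5.3 N at the middle, 7 N at the back, plus damping of 22 N per m/s. The pin drops in at about 0.047; pushing to 0.06 to 0.07 is safe. It can be let go at any speed.
- red_face (a point): Centre of the front face of the upright red push plate, 74 mm above the table; moves with the follower (x = -75 mm of the magazine at travel 0); axes as the magazine's. Plate: 92 mm wide across the trough, 14 mm thick plus a 4 mm black pad behind, from 50 to 98 mm above the table. Nothing else on the magazine is above 46 mm but the bail while lifted; fingertips 60 mm up push well.
- red_catch (a joint): Angle in rad of the yellow bail that carries the red magazine's stop pin, hinged near the far end of the trough: 0 = dropped down, larger = lifted (about 0.15 while the follower's tooth passes under the pin). It drops by itself.
- blue_mag: Pale wooden trough with the blue follower, fixed to the table, 260 x 92 mm, side walls 46 mm high. Origin at table height under its middle. Its x axis runs along the trough and is the push direction; the outlet end (x = -130 mm) faces roughly towards the robot. Its follower starts latched at the middle.
- blue_slide (a joint): Travel of the blue follower along the trough's x in m: 0 = sprung forward, 0.045 = middle, latched on the stop pin, 0.080 = rear hard stop. A spring drives it forward: 3 N at 0, 5.3 N at the middle, 7 N at the back, plus damping of 22 N per m/s. The pin drops in at about 0.047; pushing to 0.06 to 0.07 is safe. It can be let go at any speed.
- blue_face (a point): Centre of the front face of the upright blue push plate, 74 mm above the table; moves with the follower (x = -75 mm of the magazine at travel 0); axes as the magazine's. Plate: 92 mm wide across the trough, 14 mm thick plus a 4 mm black pad behind, from 50 to 98 mm above the table. Nothing else on the magazine is above 46 mm but the bail while lifted; fingertips 60 mm up push well.
- blue_catch (a joint): Angle in rad of the yellow bail that carries the blue magazine's stop pin, hinged near the far end of the trough: 0 = dropped down, larger = lifted (about 0.15 while the follower's tooth passes under the pin). It drops by itself.
- bundle_a: A stiff paper-banded bundle of green sticks with pink tips, 110 mm long and 36 mm thick, lying on the table; origin under its middle, its y axis runs along the sticks. Only a bystander. Lies across, just in front of the red magazine's outlet.
- bundle_b: A stiff paper-banded bundle of green sticks with pink tips, 110 mm long and 36 mm thick, lying on the table; origin under its middle, its y axis runs along the sticks. Only a bystander. Lies across, just in front of the blue magazine's outlet.
- bundle_c: A stiff paper-banded bundle of green sticks with pink tips, 110 mm long and 36 mm thick, lying on the table; origin under its middle, its y axis runs along the sticks. Only a bystander. Lies between the two magazines.
- jar: Clear jar with yellow cap, 64 mm wide, 85 mm high; origin under its centre. Bystander.
- tape: Roll of paper band, 90 mm across, 24 mm high, lying flat; origin under its centre. Bystander.
- brush: Small hand brush lying on the table, handle along its x axis. Bystander.
- mug: Blue mug, 76 mm wide, 85 mm high; origin under its centre. Bystander.

How it is judged:
By the outcome, as a careful person would: the job done as asked, in the order asked, and still so for the second after the job is handed in, with the robot touching nothing.
It also fails if it takes over 29 s, if anything falls off the work surface, if the arm or the gripper's body presses on something with over 40 N, if the wrist force passes 120 N, or if a joint passes its speed limit or range.

## Working session

There is one attempt and no reset: what is moved stays moved. The work goes in short steps, each a Python script; the robot and the scene stay as the last script left them, time stands still between calls to the robot, and variables do not carry over. Pictures are saved under pics/ and viewed, about 8 in all and at most 12, crops included, and the job is handed in when it is done.

```bash
mkdir -p pics
python3 - <<'E'
from plant import bot
import cv2
for n in ("scene","side"):
    cv2.imwrite(f"pics/{n}0.png",bot.camera(n)[:,:,::-1]); c=bot.get_calibration(n); print(n,c)
s=bot.read_state(); print(s['t'],s['eef_rot'],s['width'])
E
```

```text
scene {'fx': 544.3756997587118, 'fy': 544.3756997587118, 'cx': 276.3308216361421, 'cy': 209.76310806048946, 'view': array([[ 7.67378686e-01,  6.41143489e-01, -8.06095313e-03,
        -4.30737187e+02],
       [-5.53673910e-01,  6.68922893e-01,  4.95971133e-01,
         3.00688096e+02],
       [ 3.23380819e-01, -3.76134537e-01,  8.68301593e-01,
        -1.94790791e+03],
       [ 0.00000000e+00,  0.00000000e+00,  0.00000000e+00,
         1.00000000e+00]])}
side {'fx': 500.9597650738778, 'fy': 500.9597650738778, 'cx': 284.7262029471638, 'cy': 213.0395254509694, 'view': array([[-9.97354240e-01, -7.13685251e-02, -1.38221869e-02,
         5.70026534e+02],
       [ 2.50136805e-02, -5.15450634e-01,  8.56554120e-01,
        -6.48971525e+01],
       [-6.82556591e-02,  8.53942140e-01,  5.15872065e-01,
        -1.55235667e+03],
       [ 0.00000000e+00,  0.00000000e+00,  0.00000000e+00,
         1.00000000e+00]])}
0.1 [-1.41387292e-01  9.89954088e-01  7.10416783e-04 -1.82457745e-04] 87.7931461396733
```

View pics/scene0.png

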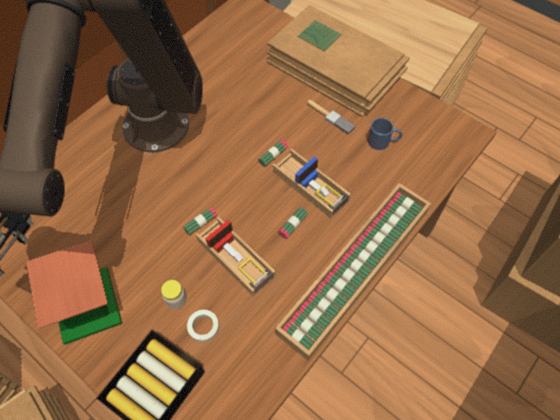

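View pics/side0.png

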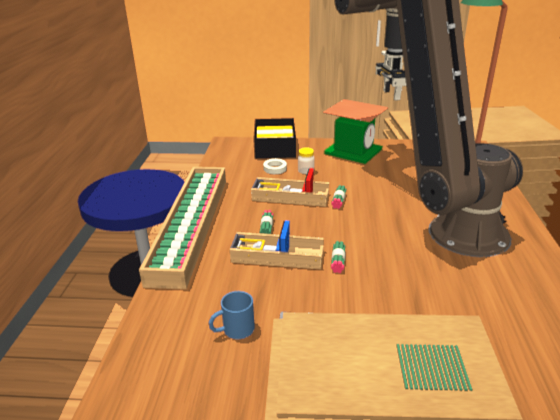

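The red magazine is at about (235,250) in the scene view and (290,190) in the side view, with the blue one behind/left. I'll zoom in for corners.

Run:
```python
import cv2,numpy as np
a=cv2.imread("pics/scene0.png")[200:300,180:280]; b=cv2.imread("pics/side0.png")[160:215,245:355]
a=cv2.resize(a,None,fx=6,fy=6,interpolation=cv2.INTER_CUBIC)
b=cv2.resize(b,None,fx=7,fy=7,interpolation=cv2.INTER_CUBIC)
cv2.imwrite("pics/a.png",a);cv2.imwrite("pics/b.png",b)
```

```text
(no output)
```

View pics/a.png

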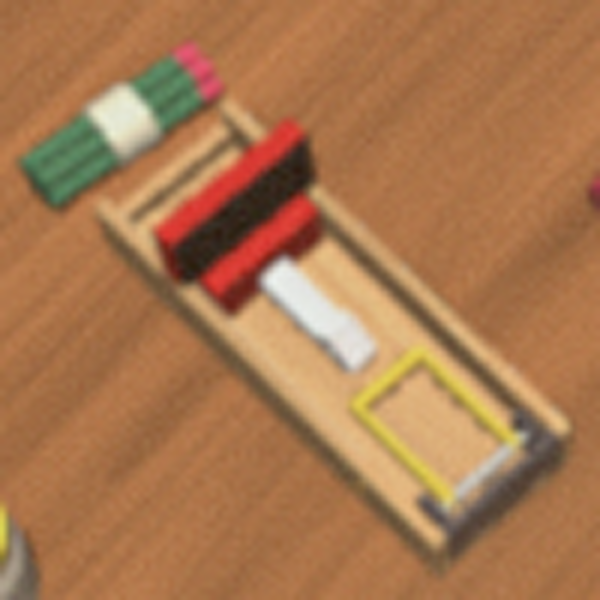

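View pics/b.png

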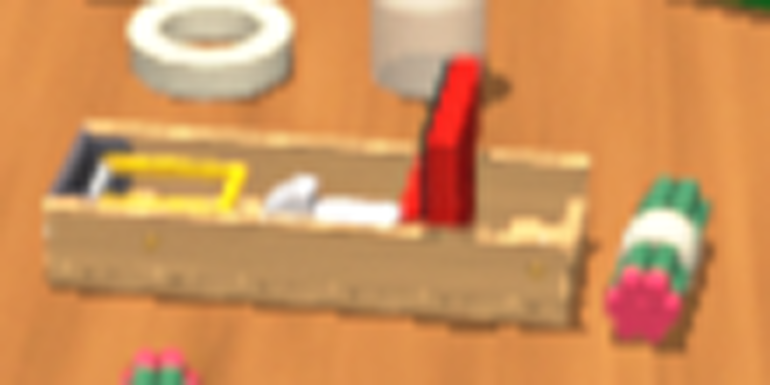

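```bash
cat > h.py <<'E'
import numpy as np
from plant import bot
def proj(n,P):
    c=bot.get_calibration(n); P=np.atleast_2d(P); q=P@c['view'][:3,:3].T+c['view'][:3,3]
    return np.c_[c['cx']+c['fx']*q[:,0]/-q[:,2], c['cy']+c['fy']*q[:,1]/q[:,2]]
E
python3 - <<'E'
from h import *
from scipy.optimize import least_squares
L=np.array([[-130,46,46],[-130,-46,46],[130,46,46],[130,-46,46],[-75,46,98],[-75,-46,98]],float)
sc=(np.array([[230,98],[100,208],[568,432],[440,548],[293,122],[160,232]])+.5)/6-.5+[180,200]
sd=(np.array([[578,235],[588,157],[45,203],[85,122],[472,145],[479,60]])+.5)/7-.5+[245,160]
def world(p):
    c,s=np.cos(p[2]),np.sin(p[2]); return L@np.array([[c,s,0],[-s,c,0],[0,0,1]])+[p[0],p[1],0]
for use in ('both','scene','side'):
    def f(p):
        W=world(p); r=[]
        if use!='side': r.append(proj('scene',W)-sc)
        if use!='scene': r.append(proj('side',W)-sd)
        return np.concatenate(r).ravel()
    r=least_squares(f,[600,-150,0]); print(use,r.x,np.round(r.fun.reshape(-1,2),1).tolist())
    p=r.x
    for lx in(-75,):
        print('face',p[0]+lx*np.cos(p[2]),p[1]+lx*np.sin(p[2]))
E
```

```text
both [ 5.67551339e+02 -2.05439723e+02 -1.06452066e-01] [[-0.3, 0.0], [-1.2, -0.1], [0.8, -0.8], [-0.6, 0.2], [-0.7, -0.9], [-1.8, -0.3], [-1.4, 1.8], [-0.0, 0.4], [-0.6, 0.8], [-0.3, 0.3], [-2.3, -0.2], [0.3, -0.1]]
face 492.97588969041533 -197.47088800637036
scene [ 5.69656681e+02 -2.05052983e+02 -1.13431137e-01] [[0.5, 0.2], [-0.5, -0.0], [1.3, -0.2], [-0.3, 0.7], [0.1, -0.7], [-1.1, -0.1]]
face 495.1386619654667 -196.56387976103142
side [ 5.65137783e+02 -2.08641532e+02 -7.99255361e-02] [[-0.2, 0.9], [0.4, -0.5], [0.4, 0.9], [-0.0, 0.4], [-1.1, -0.9], [0.7, -0.8]]
face 490.3772089250624 -202.65349720235866
```

Fit residuals are about 1 px, so the pose is good to about 3 mm. I'll close the fingers, approach in front of the plate, and then find contact by force.

```bash
cat >> h.py <<'E'
yaw=-0.105; d=np.array([np.cos(yaw),np.sin(yaw),0]); face=np.array([493.,-197.5,60.])
psi=(np.pi/2+yaw+np.pi/2)/2; Q=[np.cos(psi),np.sin(psi),0,0]
def at(s,z=60): return (face+d*s)*[1,1,0]+[0,0,z]   # s: TCP distance along trough from face at travel 0
E
python3 - <<'E'
from h import *
import cv2
bot.move_gripper(0,20)
bot.move_ptp(at(-45,226),Q)
bot.line_to(at(-45),150)
s=bot.read_state(); print(s['t'],s['tcp_pos'],s['contact_force'],s['width'])
a=bot.camera('scene')[190:300,170:290,::-1]; b=bot.camera('side')[130:220,240:360,::-1]
cv2.imwrite('pics/c.png',np.vstack([cv2.resize(a,(480,330)),cv2.resize(b,(360,270))[:, :] if 0 else cv2.resize(b,(480,270))]))
E
```

```text
4.6833 [ 448.81485852 -192.8858161    60.64229511] [ 0.07390625  0.53754167 -0.22115268] 0.2267889035729533
```

View pics/c.png

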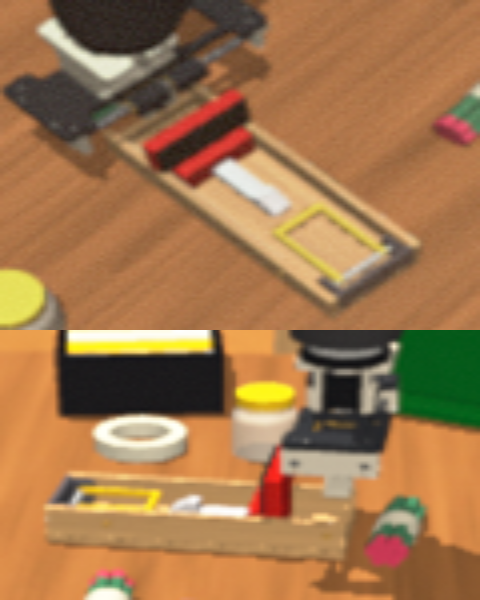

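The fingertips are centred on the trough in front of the plate, and the body sits above the plate's top. Next I find contact, push and withdraw.

Run:
```python
from h import *
import cv2
bot.line_to(at(-20),80); bot.pause(.2)
f0=np.array(bot.read_state()['contact_force'])
F=lambda:(np.array(bot.read_state()['contact_force'])-f0)@d
s=-20
while s<6:
    if F()<-2: break
    s+=1.5; bot.line_to(at(s),20)
st=bot.read_state(); print('contact s',s,F(),st['tcp_pos'],st['t'])
if F()<-2:
    for k in (20,40,56,63):
        bot.line_to(at(s+k),40); print(k,F(),bot.read_state()['t'])
    b=bot.camera('side')[150:220,240:360,::-1]; sc=bot.camera('scene')[190:300,170:290,::-1]
    bot.line_to(at(s-30),60)
    bot.line_to(at(s-40,160),150)
    st=bot.read_state(); print(st['t'],st['tcp_pos'],F())
    b2=bot.camera('side')[150:220,240:360,::-1]; sc2=bot.camera('scene')[190:300,170:290,::-1]
    R=lambda i:cv2.resize(i,(390,290),interpolation=cv2.INTER_CUBIC)
    cv2.imwrite('pics/d.png',np.vstack([np.hstack([R(b),R(sc)]),np.hstack([R(b2),R(sc2)])]))
```

```text
contact s -9.5 -3.134245635828302 [ 483.09442998 -196.4860706    59.8107995 ] 7.2
20 -3.3813362615065494 7.85
40 -3.419658920771236 8.5
56 -4.8008789603791255 9.05
63 -5.676567886552277 9.375
11.9917 [ 443.26293015 -192.17817053  159.22203162] 0.36699185784114563
```

View pics/d.png

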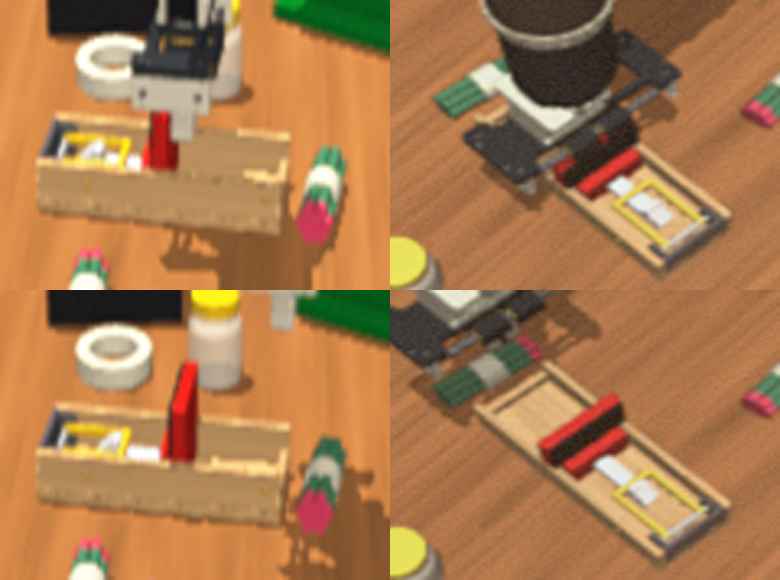

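The plate rests mid-trough with the fingers clear. I'll do a numeric check of the travel and that it is steady, then hand in.

Run:
```python
from h import *
import cv2
a0=cv2.imread('pics/scene0.png')[:,:,::-1]
def cen(i):
    i=i.astype(int)[205:275,195:275]; m=(i[...,0]>140)&(i[...,1]<60)&(i[...,2]<60); y,x=np.nonzero(m); return np.array([x.mean(),y.mean()]),m.sum()
i1=bot.camera('scene'); bot.pause(1); i2=bot.camera('scene')
print(cen(a0),cen(i1),cen(i2))
p=[proj('scene',face*[1,1,0]+[0,0,90]+d*k)[0] for k in(0,45)]
u=(p[1]-p[0]); print('travel',45*((cen(i2)[0]-cen(a0)[0])@u)/(u@u))
D=np.abs(i2.astype(int)-a0).max(2)>60; D[:,:180]=0
n,l,s,c=cv2.connectedComponentsWithStats(D.astype(np.uint8)); print(s[1:][s[1:,4]>8])
print(bot.read_state()['t'])
```

```text
(array([24.89051095, 31.02919708]), np.int64(137)) (array([34.81132075, 40.96226415]), np.int64(106)) (array([34.87735849, 41.31132075]), np.int64(106))
travel 46.71930182699314
[[ 180   12   90  144 4227]
 [ 196   75    6   13   36]
 [ 180   76   16   19  156]
 [ 196   90    5   13   39]
 [ 196  114    5    8   17]
 [ 180  143   69   77 2108]
 [ 248  151   12   13   39]
 [ 226  202    8    7   26]
 [ 195  215   10    9   59]
 [ 205  223   28   26  381]
 [ 216  232   28   30  431]
 [ 188  234    7    7   18]
 [ 239  259   14   12   77]]
13.1917
```

```bash
python3 -c "
from plant import bot
bot.close_job()"
```

```text
the job is handed in; nothing more can be done
```

The red follower is pushed back, latched on its stop pin at the middle position, and the job is handed in at about 13.2 s of robot time.

- **Push:** With the fingers closed and the tips 60 mm up, I touched the front of the red plate and pushed it 63 mm past the point of contact. The push force stayed under 6 N at the points I read it. I then drew the fingers back and lifted them clear.
- **Latch check:** The plate's estimated travel is about 46.7 mm against a nominal 45 mm, within image accuracy. It stayed there for a further second against the spring. The yellow bail looks dropped, but I judged that by eye only.
- **Surroundings:** Comparing pictures from before and after, changes showed only at the red follower and catch and at the arm and its shadow. There was no change at the blue magazine, the jar, the tape or the other bundles. The bundle in front of the red outlet (bundle_a) lies in the arm's shadow, so I checked it by eye only; it looks unmoved.

No check failed. The scene and side cameras differed by about 6 mm on where the plate was, mostly sideways, so I took the start of the push from the contact force.

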